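# Find the hidden release pad of a label printer and open its lid

### The arm

A 6-joint arm with a two-finger parallel gripper is mounted at the origin on a cart in front of the work surface, level with it; the furniture and walls round the work are solid. World frame = base frame: x ahead of the robot, y to its left, z up, the work surface at z = 0. Lengths are in m, angles in degrees, forces in N, time in s.
With the tool pointing down it reaches from about 0.375 to 0.9 m from the base axis. Payload 3.1 kg.
Tool frame: the origin (TCP) lies between the finger pads; the fingertips stand 11 mm ahead of it and the grasp point (between the pads) lies 8 mm behind it; z points along the fingers, y is the line along which they close (so a half turn about z gives the same grasp; the last joint's range is limited). The gripper opens to 87 mm and grips with 3 to 60 N. Pads are 19 mm wide; open, the fingers measure 117 mm over their backs; the gripper's body (75 mm by 190 mm) begins 51 mm behind the grasp point.
Start: joints at [59.731, 30.224, 82.088, -0, 67.689, -10.227], TCP at [0.214, 0.587, 0.234] pointing down, gripper open.
Joint ranges: [-176.69, 176.69], [-43.24, 126.21], [12.49, 139.97], [-82, 262], [0, 151.66], [-163.58, 163.58]. Speed limits (degrees/s): [159.86, 159.86, 180, 180, 180, 180].

### API

Orientations are given as a 3x3 rotation matrix whose columns are the frame's x, y, z axes.
In Python, from rig import bot, viewer, workorder, nets gives the robot as it stands. The module is installed in compiled form; this text tells all that it offers.
- The arm moves only by the tool move_arm, never from a script. Its argument "increments" is a list of rows, each a list of 7 numbers: the shift along the tool's x, y, z normalised to -1 to 1, where 1 is 0.3 m, then the turn, a rotation vector about the tool's x, y, z normalised to -1 to 1, where 1 is pi rad, then the opening, from 0 (shut) to 1 (fully open). In form: [[tx, ty, tz, wx, wy, wz, grip], ...]. A call has 1 to 10 rows; each row is the pose to reach, as a shift and turn from the pose commanded when the call began, along the tool's axes at that moment, turning the shorter way round; what a row does not reach only later rows make up. A row lasts 1/12 s, in which the tool goes at most 41.7 mm and 7.16 degrees, less where a joint would pass 70% of its speed; a pose out of reach is approached as far as the arm can. A call with a number of a shift or a turn outside -1 to 1 is refused whole. A call with a gripper value outside its range is refused whole. The fingers move at their own pace and stop on an object; the grip force is fixed at half the most. Time passes only in rows, so rows that repeat a pose let the fingers close. It gives the time, the measured TCP pose, the force, the opening and the grip force at its end, in the units of the state.
- bot.read_state(): the state, without advancing time (a new reading comes with each control period).
- viewer.capture(name): name is "side" or "top"; returns a dict with "image" (384x512x3 uint8, blue, green, red), "K" (3x3 intrinsics, pixels), "eye" and "orientation" of the camera in the world. Camera axes: x right, y up, looking along -z (the intrinsics and any distortion apply to the point x, -y, -z); pixel columns grow to the right and rows downward; lengths in m; the calibration is good to about 2 mm. A picture is of the moment at which its call begins. There is no depth.
- workorder.hand_in(): hands the job in; it is judged then, once.
Trained networks look in the newest picture that a camera, given by its name, has taken for a name from the list of things; names that differ only in an ending like _2 or _b are one class to them, and where a whole thing is asked for, a point or a joint stands for the part that bears it (a point fixed in the world has none). Each returns a list of dicts, best first, with "conf" (0 to 1); they miss things now and then, are a little off and sometimes report something else, mostly with a low value. They report only what shows in the picture. A call takes as long as a camera call.
- nets.find_in(camera, thing): "location" ([column, row] in pixels, amid what is visible of it).
The state is a dict: "time_s": time; "joint_positions": joint angles; "qvel": joint speeds; "tau": joint torques, N m; "position": TCP position; "tcp_rot": TCP orientation; "force": force on the tool from outside, world axes, zero at the start; "moment": the same for the moment, N m; "opening": opening from 0.0 (shut) to 1.0 (fully open); "grasp_force": force on a finger pad.
Only numpy, scipy, OpenCV 4.12 (cv2) and the standard library are available. Lean on these libraries where they do the work, as an engineer would, in place of code of your own. Each camera call takes 0.05 s, during which the arm holds its last target. There are 200 camera calls.

### The job

Open the desktop label printer so that its labels can be changed: its lid is locked, and the release pad is unmarked and as black as the flat panel in front of the lid, so feel lightly along that panel with the fingertips for the shallow recess that gives way, and press it until the lid springs ajar. Then push the lid up and right back with the fingers until it stays open by itself, past upright. Only touch and push: grasp and lift nothing, never press hard, and leave the label roll in its well and the other things on the desk where they are.

Things in the scene. Friction and masses are not known exactly. Their poses are not given: they have to be found in the camera images.
- printer: Desktop label printer, fixed, 206 mm deep (x), 264 wide (y), 90 high: pale side shells, each 68 mm wide, tops at z = 90 mm; all black between them. Origin on the desk, midway across, 106 mm behind its front face; x to its back, y to its left, z up. Between the shells, front to back: 6 mm rim, black panel (x = -100 to -46 mm), open slot, lid (x = -36 mm to the hinge).
- panel_mid (a point): Middle of the flat black panel's top face, axes as the printer; panel 54 mm (x) by 128 mm (y), rigid but for the release pad: a flat black rectangle 40 mm (x) by 50 mm (y), recessed 2.5 mm. The pad is centred on the panel in x; its centre lies anywhere up to 32 mm to either side of this point in y, which is not reported and must be felt or seen.
- release (a joint): How far the pad is pressed, m: 0 up, 0.006 fully down. It moves straight down and springs back; it begins to give at about 2 N and takes about 5 N to go fully down. It frees the lid's catch at about 0.004; press on to the bottom to be sure.
- lid (a joint): Opening angle, rad: 0 shut and locked, 1.9 fully back at its stop. Once freed, a sprung pin lifts it to about 0.6 within a second and holds it there. Then it must be pushed: it is light (about 1 N at its edge) and damped, falls back onto the pin if let go before upright (1.57), and stays open well past upright.
- lid_edge (a point): Middle of the lid's front edge, on its front face; moves and turns with the lid. The lid is a flat slab 126 mm wide (y), 6 mm thick (this point at mid-thickness); its edge lies 126 mm from the hinge axis. Two steel hooks hang 33 mm below the edge at its two ends; the middle 90 mm is clear for pushing.
- hinge (a point): Middle of the lid's hinge axis (along printer y), at printer x = 90 mm, z = 86 mm.
- label_roll: White roll of labels, 48 mm in diameter and 98 mm long, lying loose along y in the well under the lid; origin at its centre. To be left there.
- spare_roll: Fresh white roll of labels standing on end on the desk to the left of the printer, 58 mm in diameter, 98 mm high; origin at the centre of its foot. Bystander.
- mug_tea: Pale mug of tea with a handle, 90 x 129 mm, 94 mm high; origin at its foot. Bystander.
- phone: Black mobile phone lying flat, 140 x 70 x 9 mm; origin at the centre of its underside. Bystander.
- marker_orange: Orange highlighter lying on the desk, 118 mm long, 16 mm wide; origin at the centre of its underside. Bystander.
- index_cards: Stack of white cards with a rubber band, 78 x 126 x 20 mm; origin at the centre of its underside. Bystander.

How it is judged:
By the outcome, as a careful person would: the job done as asked, in the order asked, and still so for the second after the job is handed in, with the robot touching nothing.
It also fails if it takes over 51 s, if anything falls off the work surface, if the arm or the gripper's body presses on something with over 40 N, if the wrist force passes 120 N, or if a joint passes its speed limit or range.

## Working session

There is one attempt and no reset: what is moved stays moved. The work goes in short steps, Python scripts to look and compute and a tool call to move; the robot and the scene stay as the last step left them, time stands still between calls to the robot, and variables do not carry over. Pictures are saved under pics/ and viewed, at most 10 in all, crops included, and the job is handed in when it is done.

Besides the shell and the picture viewer there is one more tool, called after "Request:" by a JSON object that holds its "method" and its "body". move_arm: Moves the arm, as the interface text tells. Its arguments: {"type":"object","properties":{"increments":{"type":"array"}},"required":["increments"]}

```bash
mkdir -p pics; cat > h.py <<'E'
import numpy as np, cv2
from rig import bot, viewer, workorder, nets
def cam(n):
    return viewer.capture(n)
def ray(c,px):
    K=c["K"];d=np.linalg.inv(K)@np.array([px[0],px[1],1.]);R=np.array(c["orientation"])
    return np.array(c["eye"]),R@np.array([d[0],-d[1],-d[2]])
def onz(c,px,z):
    e,d=ray(c,px);return e+d*(z-e[2])/d[2]
def proj(c,p):
    q=np.array(c["orientation"]).T@(np.array(p)-c["eye"]);v=c["K"]@np.array([q[0],-q[1],-q[2]]);return v[:2]/v[2]
E
python3 - <<'E'
from h import *
np.set_printoptions(precision=4,suppress=True)
ims=[]
for n in("top","side"):
    c=cam(n);ims.append(c["image"]);print(n,c["eye"],c["orientation"],c["K"],[k for k in c])
    for t in("printer","lid","release","label_roll","spare_roll","mug_tea","phone","marker_orange","index_cards"):
        r=nets.find_in(n,t)[:2]
        for q in r: print(t,q["location"],round(q["conf"],2),onz(c,q["location"],0.0),onz(c,q["location"],0.09)[:2])
    cv2.imwrite(f"pics/{n}0.png",cv2.resize(ims[-1],(800,600),interpolation=cv2.INTER_CUBIC))
E
```

```text
top [0.4432 0.1131 1.0642] [[ 0.0244  0.9959 -0.0866]
 [-0.9995  0.0225 -0.0219]
 [-0.0199  0.0871  0.996 ]] [[381.3768   0.     258.6826]
 [  0.     381.3768 190.0969]
 [  0.       0.       1.    ]] ['image', 'K', 'eye', 'orientation']
printer [302.4, 188.7] 0.57 [0.5423 0.0144 0.    ] [0.534  0.0227]
lid [301.5, 184.9] 0.57 [0.553 0.017 0.   ] [0.5437 0.0252]
release [295.8, 223.9] 0.61 [0.4439 0.0312 0.    ] [0.4438 0.0381]
release [301.5, 184.8] 0.22 [0.5532 0.017  0.    ] [0.5439 0.0252]
label_roll [385.4, 238.6] 0.66 [ 0.4096 -0.2156  0.    ] [ 0.4124 -0.1878]
spare_roll [177.6, 198.9] 0.85 [0.5057 0.3636 0.    ] [0.5004 0.3424]
spare_roll [300.9, 191.2] 0.41 [0.5352 0.0184 0.    ] [0.5274 0.0264]
mug_tea [138.3, 221.4] 0.88 [0.4401 0.4713 0.    ] [0.4404 0.441 ]
phone [185.3, 234.1] 0.96 [0.4081 0.3378 0.    ] [0.4111 0.3188]
marker_orange [384.8, 237.3] 0.7 [ 0.4131 -0.214   0.    ] [ 0.4156 -0.1863]
index_cards [154.9, 159.9] 0.88 [0.615 0.433 0.   ] [0.6004 0.4059]
side [-0.1088 -0.9197  0.7691] [[ 0.8632  0.2438 -0.4422]
 [-0.5049  0.4267 -0.7503]
 [ 0.0058  0.8709  0.4914]] [[442.2954   0.     260.9301]
 [  0.     442.2954 191.8148]
 [  0.       0.       1.    ]] ['image', 'K', 'eye', 'orientation']
printer [282.1, 220.7] 0.74 [0.5474 0.0603 0.    ] [ 0.4706 -0.0543]
lid [287.2, 200.4] 0.82 [0.6311 0.1584 0.    ] [0.5446 0.0323]
release [255.8, 209.1] 0.66 [0.5097 0.1626 0.    ] [0.4374 0.036 ]
spare_roll [235.7, 170.1] 0.79 [ 0.5848  0.4508 -0.    ] [0.5036 0.2905]
spare_roll [285.9, 219.6] 0.43 [0.5614 0.0597 0.    ] [ 0.483  -0.0549]
mug_tea [199.2, 163.9] 0.66 [0.4841 0.5714 0.    ] [0.4147 0.3969]
phone [210.3, 192.6] 0.8 [0.4255 0.3383 0.    ] [0.363  0.1911]
marker_orange [296.8, 282.8] 0.83 [ 0.4215 -0.2062  0.    ] [ 0.3595 -0.2897]
index_cards [249.0, 165.5] 0.78 [0.6492 0.4608 0.    ] [0.5605 0.2993]
```

View pics/top0.png

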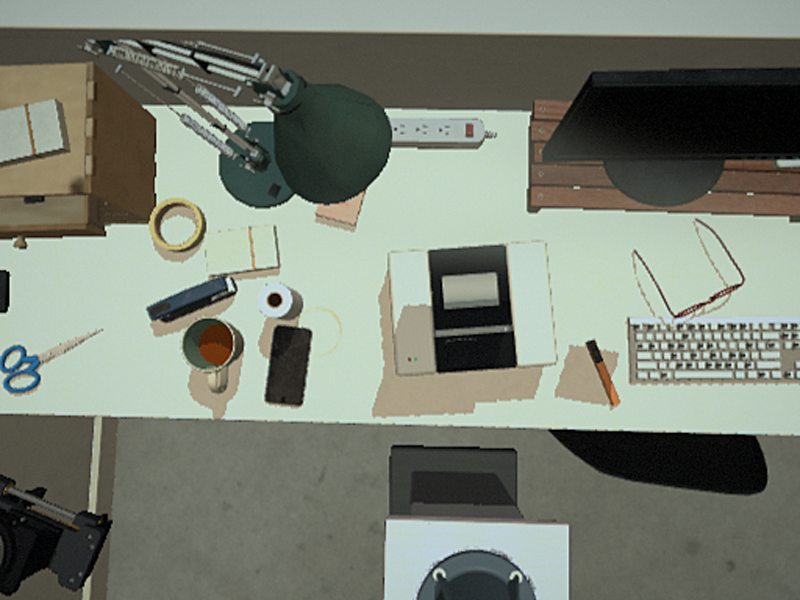

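View pics/side0.png

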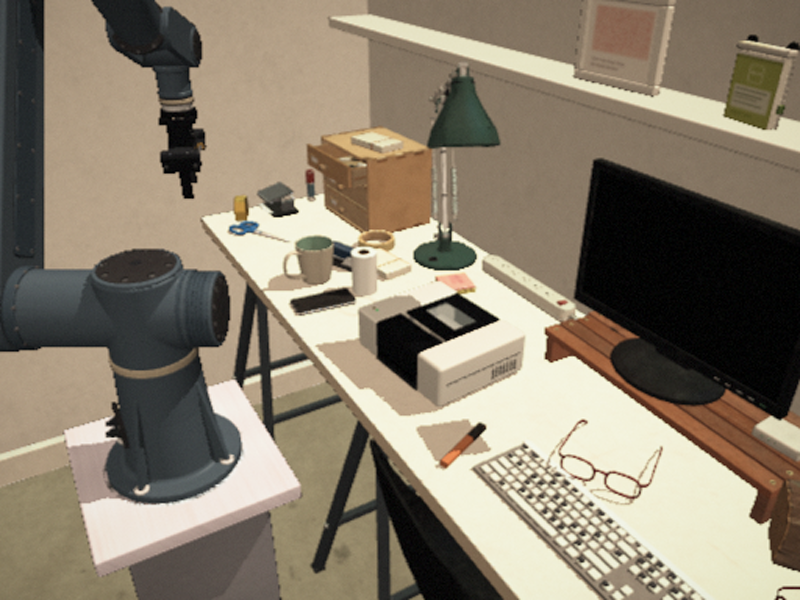

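```bash
python3 - <<'E'
from h import *
np.set_printoptions(precision=4,suppress=True)
from scipy.optimize import least_squares
c=cam("top");s=cam("side")
# printer-frame points at z=.09, top px (800-scale)
P=np.array([[.1,.132,.09],[.1,-.132,.09],[-.106,.132,.09],[-.106,-.132,.09],[.1,.064,.09],[.1,-.064,.09],[-.106,.064,.09],[-.106,-.064,.09]])
px=np.array([[389,251],[549,240],[397,375],[556,363],[429,248],[508,244],[435,372],[515,368]])*.64
def W(v,p): 
    a=v[2];R=np.array([[np.cos(a),-np.sin(a),0],[np.sin(a),np.cos(a),0],[0,0,1]]);return R@p+np.array([v[0],v[1],0])
f=lambda v:np.concatenate([proj(c,W(v,p))-q for p,q in zip(P,px)])
r=least_squares(f,[.54,.03,.06],loss="soft_l1");print(r.x,np.degrees(r.x[2]),f(r.x).reshape(-1,2))
v=r.x;np.save("v.npy",v)
for n,q in(("panel_mid",[-.073,0,.09]),("lid_edge",[-.036,0,.086]),("hinge",[.09,0,.086])): print(n,W(v,np.array(q)))
out=[]
for k,(cc,o,sz) in {"t":(c,(230,140),(140,112)),"s":(s,(210,170),(140,112))}.items():
    im=cc["image"][o[1]:o[1]+sz[1],o[0]:o[0]+sz[0]].astype(float)
    im=np.clip((im/255)**.45*255,0,255).astype(np.uint8)
    im=cv2.resize(im,None,fx=5,fy=5,interpolation=cv2.INTER_CUBIC)
    for p in [*P,[-.1,.064,.09],[-.046,.064,.09],[-.1,-.064,.09],[-.046,-.064,.09],[-.036,.063,.09],[-.036,-.063,.09]]:
        a=((proj(cc,W(v,np.array(p)))-o+.5)*5).astype(int);cv2.circle(im,tuple(map(int,a)),3,(0,0,255),1)
    out.append(im[:,:])
im=np.hstack(out);cv2.imwrite("pics/fit.png",cv2.resize(im,(800,320)));cv2.imwrite("pics/fit_t.png",np.vstack(out)[:, :][:1120]);
cv2.imwrite("pics/fit2.png",cv2.resize(np.hstack([o[100:560,50:450] if i==0 else o[60:520,50:450] for i,o in enumerate(out)]),(800,460)))
# panel intensity map via homography (printer frame, 1px=1mm)
for n,cc in(("t",c),("s",s)):
    g=np.array([[-.1,.064],[-.1,-.064],[-.046,-.064],[-.046,.064]]);src=np.float32([proj(cc,W(v,np.array([*q,.09]))) for q in g])
    H=cv2.getPerspectiveTransform(src,np.float32([[0,54],[128,54],[128,0],[0,0]]))
    w=cv2.warpPerspective(cc["image"],H,(128,54)).sum(2);print(n);print(w[4::5,4::5])
E
```

```text
[0.5167 0.0233 0.0791] 4.531957343417102 [[-0.4573 -0.9018]
 [-0.4982  0.2478]
 [-1.3257 -0.0566]
 [ 1.2176  1.9517]
 [ 0.2292 -0.4945]
 [-0.7023 -0.7904]
 [ 1.1385  0.407 ]
 [ 0.5097  0.2171]]
panel_mid [0.4439 0.0175 0.09  ]
lid_edge [0.4808 0.0204 0.086 ]
hinge [0.6064 0.0304 0.086 ]
t
[[ 20  23  26  30  30  52  50  79  41  48  40  28  18  35  37  38  44  37
   36  45  26  50  62  68  53]
 [ 49  54  38 149 107 106  62 115  69 108 113 131 106  62  47  54  48  51
   44  45  63  65  67  69  56]
 [ 57  42  68  73  51  45  46  49  47  41  44  47  27  56  51  55  49  46
   55  56  46  71  68  76  54]
 [ 45  53  50  64  49  56  59  49  60  53  50  49  39  55  43  48  53  49
   55  50  60  64  73  69  58]
 [ 52  42  56  46  51  56  52  66  45  48  47  48  45  51  46  53  60  57
   45  43  55  77  76  72  49]
 [ 51  56  55  58  49  49  53  48  54  59  50  48  58  52  59  61  48  60
   57  53  65  72  74  75  63]
 [ 41  58  54  42  54  48  58  52  59  45  63  42  52  50  47  49  51  60
   54  57  71  79  71  74  53]
 [ 44  57  54  39  57  57  56  41  57  44  56  62  52  58  58  46  49  59
 
[... 593 characters left out ...]
27  26  23  22  15  24  19  29  23  17
   30  19  23  31  35  40  47]
 [244  58  25  26  24  29  26  31  25  16  30  29  33  25  26  27  14  25
   29  30  18  37  37  40  36]
 [237  77  24  15  17  24  28  24  24  28  15  33  34  24  30  18  25  24
   27  32  26  31  39  37  36]
 [243  44  28  25  29  29  33  24  29  23  27  26  25  38  28  25  29  35
   30  33  28  49  49  47  42]
 [221  63  20  18  20  24  23  29  27  29  37  27  28  33  32  28  21  25
   31  28  39  40  41  47  38]
 [252  39  22  24  20  33  19  25  31  21  32  27  31  25  32  34  32  13
   19  29  44  43  46  42  45]
 [249  84  30  32  21  35  27  32  29  22  30  22  30  24  23  24  19  17
   26  46  39  35  36  46  41]]
```

View pics/fit2.png

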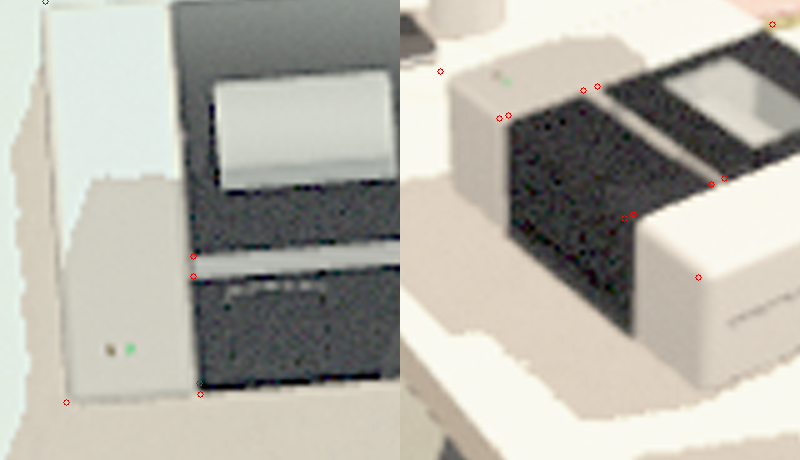

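```bash
cat >> h.py <<'E'
from scipy.spatial.transform import Rotation as Ro
V=np.load("v.npy")
def W(p):
    return np.r_[Ro.from_euler("z",V[2]).as_matrix()@np.r_[p]+np.r_[V[0],V[1],0]]
def plan(p,R=None,off=0.011):
    "row for fingertip to world p (tip = TCP + off*z)"
    s=bot.read_state();R0=np.array(s["tcp_rot"]);R=R0 if R is None else R
    d=R0.T@(np.array(p)-off*R[:,2]-s["position"]);w=Ro.from_matrix(R0.T@R).as_rotvec()
    return np.round(np.r_[d/.3,w/np.pi],4)
def down(sgn=1):
    x=Ro.from_euler("z",V[2]).as_matrix();y=sgn*x[:,1];z=np.r_[0,0,-1.];return np.c_[np.cross(y,z),y,z]
def tip():
    s=bot.read_state();return np.array(s["position"])+.011*np.array(s["tcp_rot"])[:,2]
E
python3 - <<'E'
from h import *
np.set_printoptions(precision=4,suppress=True)
s=bot.read_state();print(s["time_s"],s["tcp_rot"],s["force"],s["position"])
p=W([-.076,.021,.13]);print(p)
for g in(1,-1): print(plan(p,down(g)))
E
```

```text
1.1 [[-0.9395  0.3427  0.    ]
 [ 0.3427  0.9395  0.    ]
 [-0.      0.     -1.    ]] [-0.4652 -0.8665  0.2671] [0.2142 0.5871 0.2336]
[0.4393 0.0382 0.13  ]
[-1.332  -1.4619  0.3086  0.      0.     -0.1365]
[-1.332  -1.4619  0.3086  0.     -0.      0.8635]
```

Request:
{"method": "move_arm", "body": {"increments": [[-0.7, -0.75, 0, 0, 0, -0.1365, 0], [-0.7, -0.75, 0, 0, 0, -0.1365, 0], [-0.7, -0.75, 0, 0, 0, -0.1365, 0], [-0.7, -0.75, 0, 0, 0, -0.1365, 0], [-0.7, -0.75, 0, 0, 0, -0.1365, 0], [-0.7, -0.75, 0, 0, 0, -0.1365, 0], [-0.7, -0.75, 0, 0, 0, -0.1365, 0], [-0.7, -0.75, 0, 0, 0, -0.1365, 0], [-0.7, -0.75, 0, 0, 0, -0.1365, 0], [-0.7, -0.75, 0, 0, 0, -0.1365, 0]]}}

```text
time_s: 1.93
position: [0.3349, 0.3033, 0.2338]
tcp_rot: [[-0.997, -0.076, 0.0], [-0.076, 0.997, 0.001], [-0.0, 0.001, -1.0]]
force: [-0.1, 0.2, 0.1]
opening: 0.325
grasp_force: 0.0
```

```bash
python3 - <<'E'
from h import *
np.set_printoptions(precision=4,suppress=True)
s=bot.read_state();print(s["time_s"],s["force"],s["position"],s["opening"],plan(W([-.076,.021,.13]),down()))
E
```

```text
1.9333 [-0.1261  0.1965  0.0972] [0.3349 0.3033 0.2338] 0.32459354255899087 [-0.2797 -0.9077  0.3089  0.0002  0.0001 -0.001 ]
```

Request:
{"method": "move_arm", "body": {"increments": [[-0.28, -0.908, 0, 0, 0, 0, 0], [-0.28, -0.908, 0, 0, 0, 0, 0], [-0.28, -0.908, 0, 0, 0, 0, 0], [-0.28, -0.908, 0, 0, 0, 0, 0], [-0.28, -0.908, 0, 0, 0, 0, 0], [-0.28, -0.908, 0, 0, 0, 0, 0], [-0.28, -0.908, 0.1, 0, 0, 0, 0], [-0.28, -0.908, 0.2, 0, 0, 0, 0], [-0.28, -0.908, 0.3, 0, 0, 0, 0], [-0.28, -0.908, 0.3, 0, 0, 0, 0]]}}

```text
time_s: 2.77
position: [0.437, 0.0397, 0.1394]
tcp_rot: [[-0.997, -0.078, -0.01], [-0.078, 0.997, 0.002], [0.01, 0.003, -1.0]]
force: [-0.4, -0.0, 0.0]
opening: 0.01
grasp_force: 0.0
```

```bash
python3 - <<'E'
from h import *
np.set_printoptions(precision=4,suppress=True)
c=cam("top");s=cam("side");st=bot.read_state();print(st["time_s"],st["force"],tip(),st["opening"],plan(W([-.076,.021,.1]),down()))
o=[]
for cc,(x,y) in((c,(230,140)),(s,(190,130))):
    im=np.clip((cc["image"][y:y+120,x:x+100]/255.)**.45*255,0,255).astype(np.uint8);o.append(cv2.resize(im,None,fx=4,fy=4,interpolation=cv2.INTER_CUBIC))
cv2.imwrite("pics/near.png",np.hstack(o))
E
```

```text
2.8667 [0.4242 0.3392 0.0319] [0.4392 0.04   0.1321] 0.00550858286257159 [-0.0001 -0.0062  0.1069  0.0003 -0.0009  0.0005]
```

View pics/near.png

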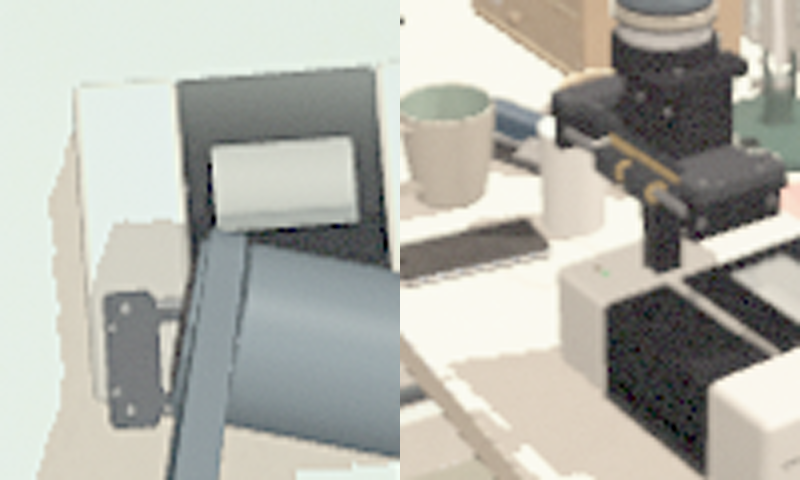

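Request:
{"method": "move_arm", "body": {"increments": [[0, -0.006, 0.06, 0, 0, 0, 0], [0, -0.006, 0.1, 0, 0, 0, 0], [0, -0.006, 0.12, 0, 0, 0, 0], [0, -0.006, 0.125, 0, 0, 0, 0], [0, -0.006, 0.13, 0, 0, 0, 0], [0, -0.006, 0.133, 0, 0, 0, 0], [0, -0.006, 0.133, 0, 0, 0, 0]]}}

```text
time_s: 3.45
position: [0.4403, 0.0373, 0.1044]
tcp_rot: [[-0.997, -0.079, 0.002], [-0.079, 0.997, -0.0], [-0.002, -0.0, -1.0]]
force: [0.1, 0.1, -0.5]
opening: 0.011
grasp_force: 0.0
```

Request:
{"method": "move_arm", "body": {"increments": [[0, 0, 0.004, 0, 0, 0, 0], [0, 0, 0.008, 0, 0, 0, 0], [0, 0, 0.01, 0, 0, 0, 0]]}}

```text
time_s: 3.7
position: [0.4398, 0.037, 0.1008]
tcp_rot: [[-0.997, -0.079, 0.0], [-0.079, 0.997, -0.0], [-0.0, -0.0, -1.0]]
force: [0.5, 0.2, -0.9]
opening: 0.005
grasp_force: 0.0
```

```bash
python3 - <<'E'
from h import *
s=bot.read_state();print(s["time_s"],s["force"],tip())
E
```

```text
3.7 [ 0.46291199  0.16853226 -0.89224228] [0.43981661 0.03704659 0.08976348]
```

Request:
{"method": "move_arm", "body": {"increments": [[0, 0, 0.004, 0, 0, 0, 0], [0, 0, 0.007, 0, 0, 0, 0], [0, 0, 0.007, 0, 0, 0, 0]]}}

```text
time_s: 3.95
position: [0.4396, 0.037, 0.0983]
tcp_rot: [[-0.997, -0.079, -0.0], [-0.079, 0.997, 0.0], [0.0, 0.0, -1.0]]
force: [-0.2, 0.6, 0.3]
opening: 0.008
grasp_force: 0.0
```

Request:
{"method": "move_arm", "body": {"increments": [[0, 0, 0.003, 0, 0, 0, 0], [0, 0, 0.005, 0, 0, 0, 0], [0, 0, 0.005, 0, 0, 0, 0]]}}

```text
time_s: 4.2
position: [0.4396, 0.0371, 0.0969]
tcp_rot: [[-0.997, -0.079, -0.0], [-0.079, 0.997, 0.0], [0.0, 0.0, -1.0]]
force: [0.4, -0.4, -0.4]
opening: 0.006
grasp_force: 0.0
```

Request:
{"method": "move_arm", "body": {"increments": [[0, 0, 0.003, 0, 0, 0, 0], [0, 0, 0.005, 0, 0, 0, 0], [0, 0, 0.005, 0, 0, 0, 0]]}}

```text
time_s: 4.45
position: [0.4397, 0.0371, 0.0956]
tcp_rot: [[-0.997, -0.079, 0.0], [-0.079, 0.997, -0.0], [-0.0, -0.0, -1.0]]
force: [0.5, -0.4, 1.4]
opening: 0.001
grasp_force: 0.7
```

Request:
{"method": "move_arm", "body": {"increments": [[0, 0, 0.003, 0, 0, 0, 0], [0, 0, 0.005, 0, 0, 0, 0], [0, 0, 0.005, 0, 0, 0, 0]]}}

```text
time_s: 4.7
position: [0.4397, 0.0371, 0.0941]
tcp_rot: [[-0.997, -0.079, 0.0], [-0.079, 0.997, -0.0], [-0.0, -0.0, -1.0]]
force: [-0.1, -0.3, 2.6]
opening: 0.005
grasp_force: 1.7
```

Request:
{"method": "move_arm", "body": {"increments": [[0, 0, 0.003, 0, 0, 0, 0], [0, 0, 0.005, 0, 0, 0, 0], [0, 0, 0.005, 0, 0, 0, 0]]}}

```text
time_s: 4.95
position: [0.4398, 0.0371, 0.0924]
tcp_rot: [[-0.997, -0.079, 0.0], [-0.079, 0.997, 0.0], [-0.0, -0.0, -1.0]]
force: [0.2, 0.2, -0.3]
opening: 0.002
grasp_force: 0.0
```

```bash
python3 - <<'E'
from h import *
c=cam("side");s=bot.read_state();print(s["time_s"],s["force"],tip())
x,y=190,130
im=np.clip((c["image"][y:y+120,x:x+140]/255.)**.45*255,0,255).astype(np.uint8);cv2.imwrite("pics/p1.png",cv2.resize(im,None,fx=5,fy=5,interpolation=cv2.INTER_CUBIC))
E
```

```text
5.0 [ 0.47073027 -0.0277474   1.89868087] [0.4396995  0.03708101 0.08137785]
```

View pics/p1.png

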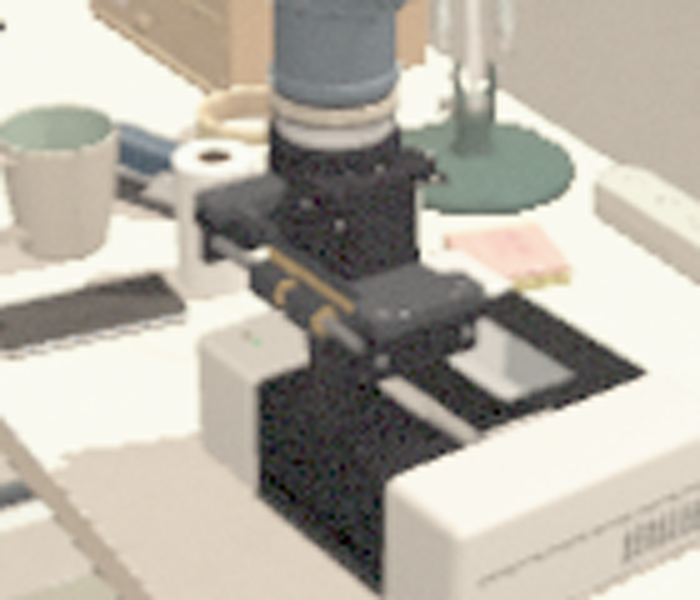

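Request:
{"method": "move_arm", "body": {"increments": [[0, 0, 0.003, 0, 0, 0, 0], [0, 0, 0.005, 0, 0, 0, 0], [0, 0, 0.005, 0, 0, 0, 0]]}}

```text
time_s: 5.25
position: [0.4397, 0.0371, 0.0909]
tcp_rot: [[-0.997, -0.079, -0.0], [-0.079, 0.997, 0.0], [0.0, 0.0, -1.0]]
force: [-0.8, 0.1, 3.5]
opening: 0.003
grasp_force: 1.6
```

Request:
{"method": "move_arm", "body": {"increments": [[0, 0, 0.003, 0, 0, 0, 0], [0, 0, 0.005, 0, 0, 0, 0], [0, 0, 0.005, 0, 0, 0, 0]]}}

```text
time_s: 5.5
position: [0.4396, 0.0371, 0.0898]
tcp_rot: [[-0.997, -0.079, -0.0], [-0.079, 0.997, -0.0], [0.0, -0.0, -1.0]]
force: [-0.2, -0.1, 5.6]
opening: 0.002
grasp_force: 3.2
```

Request:
{"method": "move_arm", "body": {"increments": [[0, 0, 0.002, 0, 0, 0, 0], [0, 0, 0.003, 0, 0, 0, 0], [0, 0, 0.003, 0, 0, 0, 0]]}}

```text
time_s: 5.75
position: [0.4395, 0.0371, 0.0896]
tcp_rot: [[-0.997, -0.079, 0.0], [-0.079, 0.997, -0.0], [-0.0, -0.0, -1.0]]
force: [-2.1, 0.3, 13.4]
opening: 0.006
grasp_force: 7.2
```

```bash
python3 - <<'E'
from h import *
c=cam("side");s=bot.read_state();print(s["time_s"],s["force"],tip())
x,y=190,130
im=np.clip((c["image"][y:y+120,x:x+140]/255.)**.45*255,0,255).astype(np.uint8);cv2.imwrite("pics/p2.png",cv2.resize(im,None,fx=5,fy=5,interpolation=cv2.INTER_CUBIC))
E
```

```text
5.8 [-2.59873549 -0.26449333 13.81200172] [0.43955534 0.03706402 0.07858229]
```

View pics/p2.png

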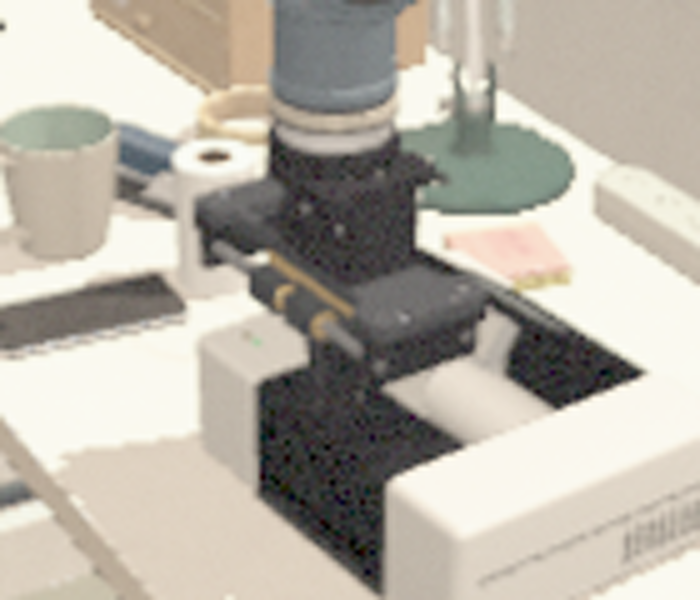

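Request:
{"method": "move_arm", "body": {"increments": [[0.02, 0, -0.02, 0, 0, 0, 0], [0.05, 0, -0.06, 0, 0, 0, 0], [0.08, 0, -0.12, 0, 0, 0, 0], [0.08, 0, -0.17, 0, 0, 0, 0], [0.08, 0, -0.17, 0, 0, 0, 0], [0.08, 0, -0.17, 0, 0, 0, 0]]}}

```text
time_s: 6.3
position: [0.4164, 0.0351, 0.14]
tcp_rot: [[-0.997, -0.079, 0.002], [-0.079, 0.997, -0.0], [-0.002, -0.001, -1.0]]
force: [-0.3, -0.5, -0.2]
opening: 0.004
grasp_force: 0.0
```

```bash
python3 - <<'E'
from h import *
np.set_printoptions(precision=4,suppress=True)
for n in("side","top"):
    c=cam(n)
    for t in("lid","lid_edge","label_roll"): print(n,t,[(q["location"],round(q["conf"],2)) for q in nets.find_in(n,t)[:2]])
    for a in(.5,.6,.7):print(a,proj(c,W([.09-.126*np.cos(a),0,.086+.126*np.sin(a)])))
    if n=="side": im0=c["image"]
s=bot.read_state();print(s["time_s"],s["force"],tip())
x,y=190,130
im=np.clip((im0[y:y+120,x:x+140]/255.)**.45*255,0,255).astype(np.uint8);cv2.imwrite("pics/p3.png",cv2.resize(im,None,fx=5,fy=5,interpolation=cv2.INTER_CUBIC))
for q in([-.014,0,.13],[.0,0,.135],[.03,0,.165],[.06,0,.185],[.09,0,.19],[.115,0,.18]): print(q,plan(W(q),down()))
E
```

```text
side lid [([289.2, 192.8], 0.52)]
side lid_edge [([293.1, 193.3], 0.72), ([233.7, 180.0], 0.48)]
side label_roll [([284.5, 209.3], 0.82)]
0.5 [275.9123 189.4469]
0.6 [277.8269 185.5758]
0.7 [280.0285 181.8144]
top lid []
top lid_edge [([305.0, 181.3], 0.6)]
top label_roll []
0.5 [304.8367 202.22  ]
0.6 [305.1104 199.2077]
0.7 [305.3305 195.7092]
6.7 [-0.4647 -0.0026 -0.4397] [0.4156 0.0352 0.1281]
[-0.014, 0, 0.13] [-0.2862 -0.0664 -0.0066  0.0001 -0.0004 -0.    ]
[0.0, 0, 0.135] [-0.3329 -0.0664 -0.0233  0.0001 -0.0004 -0.    ]
[0.03, 0, 0.165] [-0.4328 -0.0663 -0.1234  0.0001 -0.0004 -0.    ]
[0.06, 0, 0.185] [-0.5327 -0.0663 -0.1902  0.0001 -0.0004 -0.    ]
[0.09, 0, 0.19] [-0.6327 -0.0663 -0.207   0.0001 -0.0004 -0.    ]
[0.115, 0, 0.18] [-0.7161 -0.0663 -0.1737  0.0001 -0.0004 -0.    ]
```

View pics/p3.png

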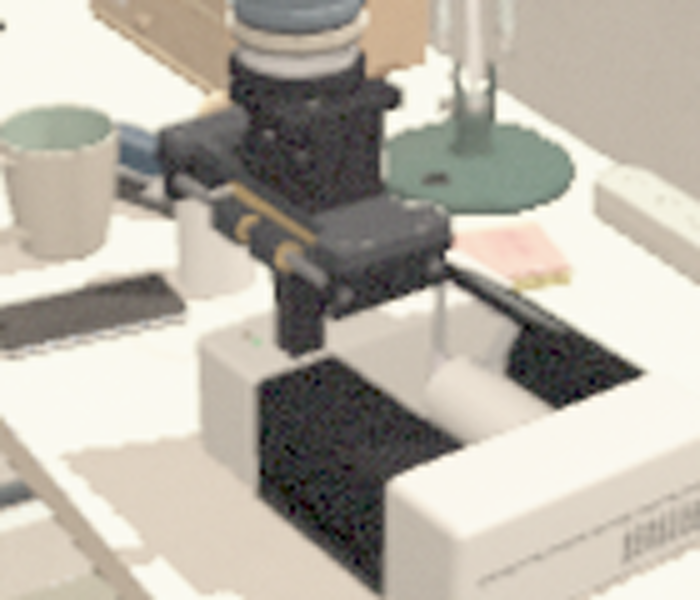

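Request:
{"method": "move_arm", "body": {"increments": [[-0.07, -0.066, -0.01, 0, 0, 0, 0], [-0.14, -0.066, -0.013, 0, 0, 0, 0], [-0.2, -0.066, -0.013, 0, 0, 0, 0], [-0.24, -0.066, -0.013, 0, 0, 0, 0], [-0.26, -0.066, -0.03, 0, 0, 0, 0], [-0.28, -0.066, -0.055, 0, 0, 0, 0], [-0.3, -0.066, -0.08, 0, 0, 0, 0], [-0.33, -0.066, -0.107, 0, 0, 0, 0], [-0.33, -0.066, -0.107, 0, 0, 0, 0]]}}

```text
time_s: 7.45
position: [0.5172, 0.0233, 0.1729]
tcp_rot: [[-0.997, -0.079, 0.002], [-0.079, 0.997, -0.0], [-0.002, -0.0, -1.0]]
force: [-1.1, 0.2, 1.1]
opening: 0.004
grasp_force: 0.5
```

```bash
python3 - <<'E'
from h import *
np.set_printoptions(precision=4,suppress=True)
c=cam("side")
s=bot.read_state();print(s["time_s"],s["force"],tip())
x,y=190,110
im=np.clip((c["image"][y:y+120,x:x+140]/255.)**.45*255,0,255).astype(np.uint8);cv2.imwrite("pics/p4.png",cv2.resize(im,None,fx=5,fy=5,interpolation=cv2.INTER_CUBIC))
for q in([.031,0,.178],[.068,0,.187],[.1,0,.184],[.107,0,.181]): print(q,plan(W(q),down()))
E
```

```text
7.5 [-0.6115 -0.2141 -0.5679] [0.5162 0.0233 0.1612]
[0.031, 0, 0.178] [-0.105  -0.0004 -0.0558 -0.0001  0.0003  0.0001]
[0.068, 0, 0.187] [-0.2284 -0.0005 -0.0857 -0.0001  0.0003  0.0001]
[0.1, 0, 0.184] [-0.335  -0.0005 -0.0756 -0.0001  0.0003  0.0001]
[0.107, 0, 0.181] [-0.3584 -0.0005 -0.0656 -0.0001  0.0003  0.0001]
```

View pics/p4.png

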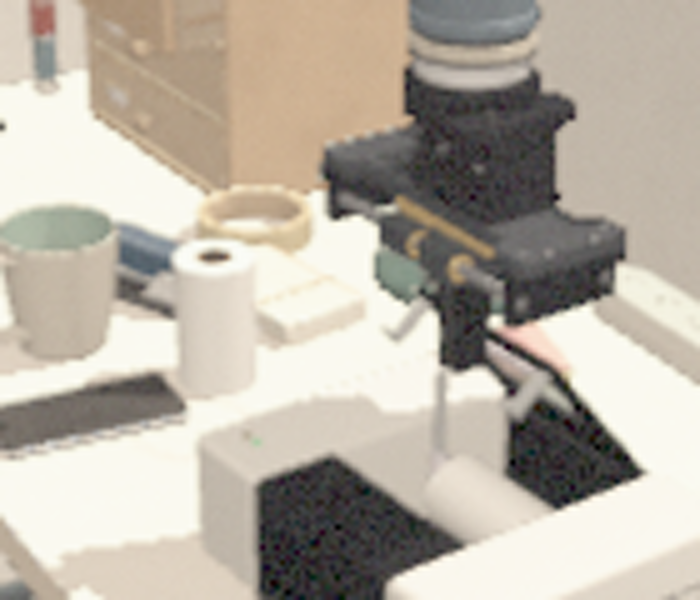

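The fingertips at (465,360) are under the lid edge, between the two hooks at (405,320) and (530,395), and the lid is rising. I'll keep pushing.

Request:
{"method": "move_arm", "body": {"increments": [[-0.03, 0, -0.018, 0, 0, 0, 0], [-0.065, 0, -0.036, 0, 0, 0, 0], [-0.1, 0, -0.054, 0, 0, 0, 0], [-0.13, 0, -0.064, 0, 0, 0, 0], [-0.16, 0, -0.074, 0, 0, 0, 0], [-0.19, 0, -0.08, 0, 0, 0, 0], [-0.22, 0, -0.085, 0, 0, 0, 0], [-0.25, 0, -0.083, 0, 0, 0, 0], [-0.28, 0, -0.08, 0, 0, 0, 0]]}}

```text
time_s: 8.25
position: [0.6003, 0.0299, 0.1955]
tcp_rot: [[-0.997, -0.079, -0.0], [-0.079, 0.997, -0.0], [0.0, -0.0, -1.0]]
force: [-0.9, -0.4, 0.7]
opening: 0.003
grasp_force: 0.4
```

Request:
{"method": "move_arm", "body": {"increments": [[-0.02, 0, 0.002, 0, 0, 0, 0], [-0.04, 0, 0.005, 0, 0, 0, 0], [-0.06, 0, 0.01, 0, 0, 0, 0], [-0.06, 0, 0.01, 0, 0, 0, 0]]}}

```text
time_s: 8.58
position: [0.619, 0.0313, 0.1923]
tcp_rot: [[-0.997, -0.079, 0.001], [-0.079, 0.997, -0.0], [-0.001, -0.0, -1.0]]
force: [0.6, 0.8, 0.6]
opening: 0.005
grasp_force: 0.0
```

```bash
python3 - <<'E'
from h import *
np.set_printoptions(precision=4,suppress=True)
c=cam("side")
s=bot.read_state();print(s["time_s"],s["force"],tip(),Ro.from_euler("z",-V[2]).apply(tip()-[V[0],V[1],0]))
x,y=190,90
im=np.clip((c["image"][y:y+120,x:x+140]/255.)**.45*255,0,255).astype(np.uint8);cv2.imwrite("pics/p5.png",cv2.resize(im,None,fx=5,fy=5,interpolation=cv2.INTER_CUBIC))
E
```

```text
8.6333 [-0.3191  0.4297 -0.2296] [0.6182 0.0313 0.1813] [ 0.1018 -0.      0.1813]
```

View pics/p5.png

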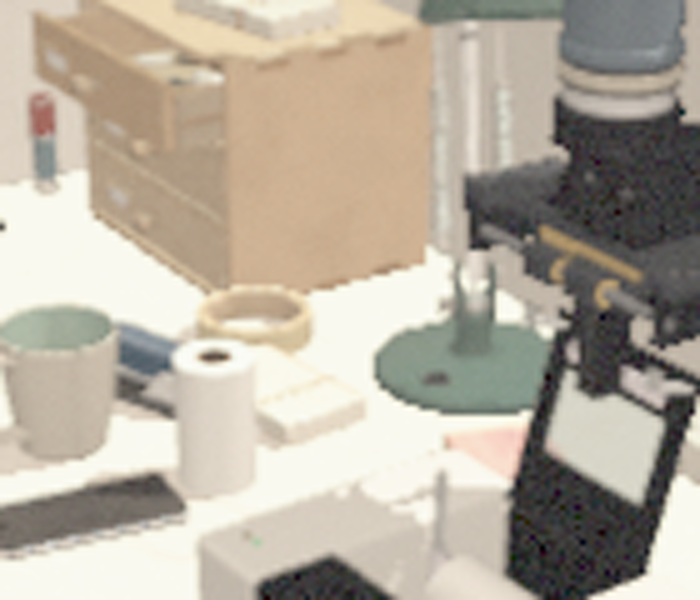

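Request:
{"method": "move_arm", "body": {"increments": [[-0.015, 0, 0.002, 0, 0, 0, 0], [-0.025, 0, 0.004, 0, 0, 0, 0], [-0.025, 0, 0.004, 0, 0, 0, 0], [-0.025, 0, 0.004, 0, 0, 0, 0]]}}

```text
time_s: 8.97
position: [0.6253, 0.0319, 0.1915]
tcp_rot: [[-0.997, -0.079, -0.0], [-0.079, 0.997, -0.0], [0.0, -0.0, -1.0]]
force: [0.2, 0.1, -1.2]
opening: 0.002
grasp_force: 0.0
```

Request:
{"method": "move_arm", "body": {"increments": [[0.03, 0, 0, 0, 0, 0, 0], [0.1, 0, 0, 0, 0, 0, 0], [0.22, 0, 0, 0, 0, 0, 0], [0.36, 0, 0, 0, 0, 0, 0], [0.48, 0, -0.08, 0, 0, 0, 0], [0.6, 0, -0.2, 0, 0, 0, 0], [0.65, 0, -0.3, 0, 0, 0, 0], [0.65, 0, -0.3, 0, 0, 0, 0], [0.65, 0, -0.3, 0, 0, 0, 0], [0.65, 0, -0.3, 0, 0, 0, 0]]}}

```text
time_s: 9.8
position: [0.4307, 0.0165, 0.2817]
tcp_rot: [[-0.997, -0.079, 0.002], [-0.079, 0.997, -0.0], [-0.002, -0.0, -1.0]]
force: [0.1, -0.8, -0.1]
opening: 0.004
grasp_force: 0.0
```

```bash
python3 - <<'E'
from h import *
np.set_printoptions(precision=4,suppress=True)
for i in range(10): c=cam("side")
s=bot.read_state();print(s["time_s"],s["force"],tip())
for a in(1.57,1.8,1.9): print(a,[((proj(c,W([.09-.126*np.cos(a),k,.086+.126*np.sin(a)]))-[200,90])*5).round() for k in(-.063,.063)])
x,y=200,90
im=np.clip((c["image"][y:y+120,x:x+140]/255.)**.45*255,0,255).astype(np.uint8);cv2.imwrite("pics/p6.png",cv2.resize(im,None,fx=5,fy=5,interpolation=cv2.INTER_CUBIC))
E
```

```text
10.3 [ 0.5859  0.3845 -0.1922] [0.4308 0.0166 0.2701]
1.57 [array([604., 388.]), array([466., 312.])]
1.8 [array([641., 381.]), array([502., 306.])]
1.9 [array([656., 381.]), array([517., 307.])]
```

View pics/p6.png

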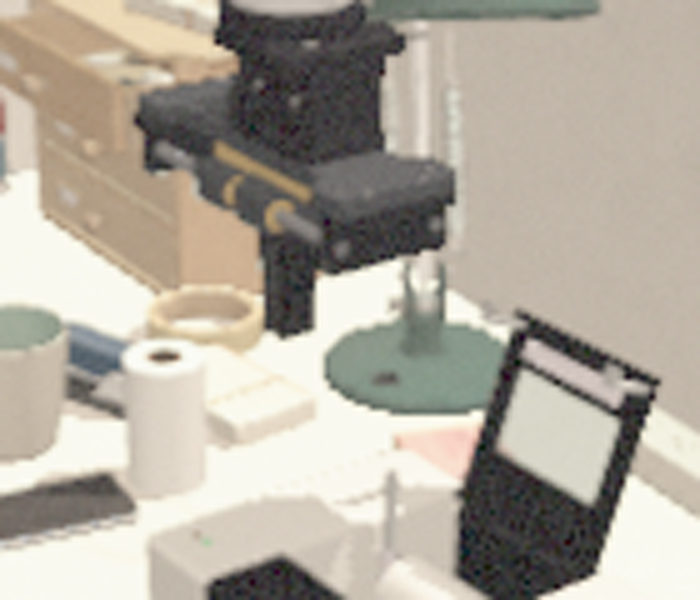

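The lid's top corners are at (518,315) and (658,382), which match 1.9 rad. It is standing open and the arm is clear, so I'm handing in.

```bash
python3 -c "
from rig import workorder
print(workorder.hand_in())"
```

```text
the job is handed in; nothing more can be done
None
```

The printer is open and the job is handed in: I found the release pad in the camera picture rather than by feeling along the panel, pressed it to the bottom (about 14 N at most), and pushed the lid back to about 1.9 rad, where it stood by itself with the arm clear at 10.3 s; the hand-in returned no verdict.

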